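# Open the squat mixing jar

### The job

The squat, wide stoneware jar is wanted for a fresh mix: take its lid off by pinching the two opposed spring buttons on top together, which frees the catch, and lifting it straight up. Set the lid down, without dropping it, right way up and flat in the middle of the shallow steel tray, let go, and leave the squat jar standing upright on the table where it was. Do not disturb the tall jar, which has the same kind of grip on its lid.

Things in the scene. Friction and masses are not known exactly. Their poses are not given: they have to be found in the camera images.
- lid: Black plastic lid of the squat jar, 116 mm across, about 0.1 kg. Origin: centre of the disc's underside, at the jar's rim when shut; z up. Its plug reaches 14 mm below. On top a post (42 mm high) between two grey buttons on its +y and -y sides, 24 mm wide, 8 to 37 mm above origin, 54 mm over both outer faces. Sprung, 1.5 to 6 N each; each goes in 9 mm to a firm stop (36 mm over both).
- squat_jar: White stoneware jar, loose, 116 mm across, 80 mm high, 0.55 to 0.9 kg, wearing the lid. Origin: centre of its underside; z up. A catch under each lid button hooks under the jar's inner lip until that button is 4 to 7 mm in; keep both fully in while lifting. The lid can be carried by its pinched buttons; raise it 25 mm or more to clear. The jar slides a little if pinched off centre.
- tray: Empty shallow steel tray, fixed, 220 mm square outside, walls 4 mm thick and 12 mm high, inner floor 4 mm above the table; the lid laid in it rests on its plug. Origin: centre of its underside; z up.
- tall_jar: The wrong jar: tall narrow white stoneware jar, 90 mm across, 112 mm high, 154 mm with its lid, whose grip looks the same. Origin: centre of its underside; z up.
Not all that is in view belongs to the job. Of the things like the lid, leave any that is orange or pink; of the rest the larger one is meant.

How it is judged:
On the way:
1. the lid is lifted clear of the squat jar (its underside 25 mm or more above the jar's rim) while the jar stays standing on the table (z of lid in the frame of squat_jar above 0.105 m and height (world z) of squat_jar below 0.008 m and angle between squat_jar's own z axis and vertical below 0.1 rad), for 0.1 s.
At the end, for the whole second after the job is handed in: The lid lies still, right way up and flat (within 10 degrees) on the tray's floor, its centre within 45 mm of the tray's centre; the squat jar stands upright on the table within 40 mm of where it was (horizontal distance between lid and tray below 0.045 m and z of lid in the frame of tray between 0.012 and 0.024 m and angle between lid's own z axis and vertical below 0.17 rad and linear speed of each of lid, squat_jar below 0.02 m/s and height (world z) of squat_jar below 0.008 m and angle between squat_jar's own z axis and vertical below 0.1 rad and distance of squat_jar from where it was at the start of the episode below 0.04 m); the robot touches nothing.
It fails at once if the tall jar is disturbed (moved more than 20 mm or tipped) (distance of tall_jar from where it was at the start of the episode above 0.02 m or angle between tall_jar's own z axis and vertical above 0.2 rad).
It fails at once if the squat jar is picked up (more than 30 mm) or tipped over (height (world z) of squat_jar above 0.03 m or angle between squat_jar's own z axis and vertical above 0.5 rad).
It fails at once if the lid is dropped or thrown (faster than 0.6 m/s and out of the fingers) (linear speed of lid above 0.6 m/s and contact force between the fingers and lid below 0.05 N).
It also fails if it takes over 45 s, if anything falls off the work surface, if the arm or the gripper's body presses on something with over 40 N, if the wrist force passes 120 N, or if a joint passes its speed limit or range.

### The arm

A 6-joint arm with a two-finger parallel gripper is mounted at the origin on the work surface. World frame = base frame: x ahead of the robot, y to its left, z up, the work surface at z = 0. Lengths are in m, angles in rad, forces in N, time in s.
With the tool pointing down it reaches from about 0.375 to 0.9 m from the base axis. Payload 3.1 kg.
Tool frame: the origin (TCP) lies midway between the tips of the shut fingers; the grasp point (between the pads) lies robot.grip_point_offset behind it (robot.grip_point_offset is the distance from the TCP to the grasp point, in m); z points along the fingers, y is the direction in which the jaws open and shut (so a half turn about z gives the same grasp; the last joint's range is limited). The gripper opens to 87 mm and grips with 3 to 60 N. Pads are 19 mm wide; open, the fingers measure 117 mm over their backs; the gripper's body (75 mm by 190 mm) begins 51 mm behind the grasp point.
Start: joints at [1.139, 0.527, 1.433, -0, 1.181, -0.178], TCP at [0.157, 0.605, 0.223] pointing down, gripper open.
Joint ranges: [-3.08, 3.08], [-0.75, 2.2], [0.22, 2.44], [-1.43, 4.57], [0, 2.65], [-2.85, 2.85]. Speed limits (rad/s): [2.79, 2.79, 3.14, 3.14, 3.14, 3.14].

### API

Orientations are given as a unit quaternion [x, y, z, w].
In Python, from rig import robot, cams, hand_in gives the robot as it stands. The module is installed in compiled form; this text tells all that it offers.
- The arm moves only by the tool send_rows, never from a script. Its argument "steps" is one flat list of numbers, 5 for each row, row after row: the finger opening in m, from 0 to 0.087, then the shift along the tool's x, y, z in m, then the turn about the tool's z in rad. A call has 1 to 8 rows; each row is the pose to reach, as a shift and turn from the pose measured when the call began, along the tool's axes at that moment; what a row does not reach only later rows make up. A row lasts 1/8 s, in which the tool goes at most 62.5 mm and 10.7 degrees, less where a joint would pass 70% of its speed; a pose out of reach is approached as far as the arm can. A call with a gripper value outside its range is refused whole. The fingers move at their own pace and stop on an object; "force" is the grip in N (left out, the last holds). Time passes only in rows, so rows that repeat a pose let the fingers close. It gives the time, the measured TCP pose, the force and the opening at its end, in the units of the state.
- robot.get_obs(): the state, without advancing time (a new reading comes with each control period).
- cams.camera(name): name is "scene" or "top" or "wrist"; returns a dict with "color" (420x560x3 uint8, red, green, blue), "range_z" (420x560 float32, m along the optical axis (not along the pixel's ray), 0 where there is no reading), "intrinsics" (3x3 intrinsics, pixels), "extrinsics" (4x4, takes a point from camera to world coordinates). Camera axes: x right, y down, z forward; pixel columns grow to the right and rows downward; lengths in m; the calibration is good to about 2 mm. The wrist camera is an equidistant fisheye: a pixel r from the principal point sees the ray r / f radians off the axis. A picture is of the moment at which its call begins.
- hand_in(): hands the job in, once; it reports no verdict.
The state is a dict: "time": time; "q": joint angles; "joint_velocities": joint speeds; "joint_torque": joint torques, N m; "position": TCP position; "tool_rot": TCP orientation; "ft_force": force on the tool from outside, world axes, zero at the start; "moment": the same for the moment, N m; "grip_width": finger opening in m.
Only numpy, scipy, OpenCV 4.12 (cv2) and the standard library are available. Lean on these libraries where they do the work, as an engineer would, in place of code of your own. Each camera call takes 0.05 s, during which the arm holds its last target.

## Working session

There is one attempt and no reset: what is moved stays moved. The work goes in short steps, Python scripts to look and compute and a tool call to move; the robot and the scene stay as the last step left them, time stands still between calls to the robot, and variables do not carry over. Pictures are saved under pics/ and viewed, and the job is handed in when it is done.

Besides the shell and the picture viewer there is one more tool, called after ">>>" as name(argument=value, ...) on one line, values as JSON. send_rows: Moves the arm, as the interface text tells. Its arguments: {"type":"object","properties":{"steps":{"type":"array","items":{"type":"number"}},"force":{"type":"number"}},"required":["steps"]}

```bash
mkdir -p pics
python3 - <<'E'
from rig import robot,cams
import cv2,numpy as np
o=robot.get_obs();print(o['time'],o['position'],o['tool_rot'],o['grip_width'],robot.grip_point_offset)
for n in ['scene','top']:
    c=cams.camera(n);cv2.imwrite(f'pics/{n}0.png',c['color'][:,:,::-1]);np.savez(f'{n}0.npz',**c)
    print(n,c['intrinsics'].round(1).tolist(),c['extrinsics'].round(3).tolist())
E
```

```text
0.0 [0.15658446 0.60431268 0.22158541] [ 1.26544032e-01  9.91960412e-01 -1.02530992e-03 -3.12217013e-04] 0.08676641780219738 0.0187
scene [[474.7, 0.0, 284.0], [0.0, 474.7, 212.2], [0.0, 0.0, 1.0]] [[0.471, 0.472, -0.746, 1.224], [0.882, -0.27, 0.386, -0.385], [-0.019, -0.839, -0.543, 0.631], [0.0, 0.0, 0.0, 1.0]]
top [[462.4, 0.0, 273.6], [0.0, 462.4, 205.3], [0.0, 0.0, 1.0]] [[0.009, -0.994, 0.108, 0.383], [-1.0, -0.012, -0.024, 0.011], [0.025, -0.108, -0.994, 0.964], [0.0, 0.0, 0.0, 1.0]]
```

View pics/scene0.png

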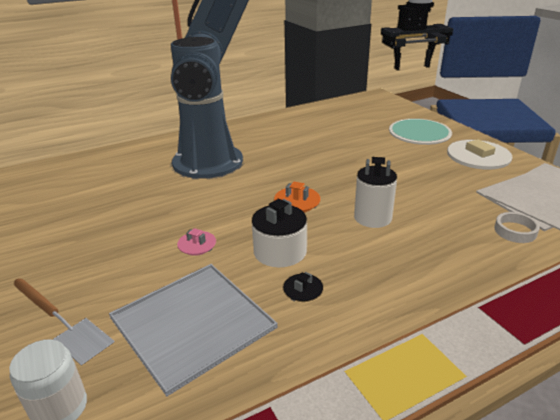

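View pics/top0.png

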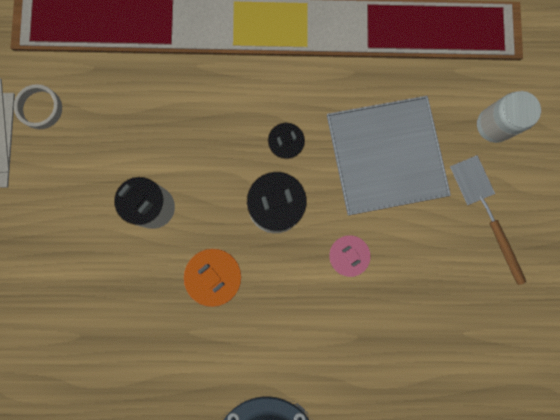

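```bash
cat > h.py <<'E'
import numpy as np,cv2
def ray(c,uv,z):
    K=c['intrinsics'];E=c['extrinsics'];d=E[:3,:3]@np.linalg.solve(K,[uv[0],uv[1],1.]);p=E[:3,3]
    return p+d*(z-p[2])/d[2]
def pts(c):
    v,u=np.mgrid[:420,:560];Z=c['range_z'];K=c['intrinsics'];E=c['extrinsics']
    P=np.stack([(u-K[0,2])/K[0,0]*Z,(v-K[1,2])/K[1,1]*Z,Z],-1)
    return P@E[:3,:3].T+E[:3,3]
E
python3 - <<'E'
from h import *
c=dict(np.load('top0.npz'));im=c['color'];g=im.max(2).astype(np.uint8)
P=pts(c)
# lid disc
m=(g<60).astype(np.uint8)
m=cv2.morphologyEx(m,cv2.MORPH_CLOSE,np.ones((9,9)))
for k in cv2.findContours(m,0,1)[0]:
    if cv2.contourArea(k)>500:
        (x,y),r=cv2.minEnclosingCircle(k);e=cv2.fitEllipse(k);print('dark',np.round((x,y,r),1),np.round(e[0],1),np.round(e[1],1), ray(c,e[0],0.088).round(4), 'z',np.median(P[int(y)-3:int(y)+4,int(x)-3:int(x)+4,2]).round(4))
# buttons
roi=np.zeros_like(g);cv2.circle(roi,(276,201),26,1,-1)
b=((g>60)&(roi>0)).astype(np.uint8)
n,l,s,ce=cv2.connectedComponentsWithStats(b)
for i in range(1,n):
    if s[i,4]>8:
        q=P[l==i];print('btn',s[i],ce[i],'z',np.percentile(q[:,2],[10,50,90]).round(4),ray(c,ce[i],.117).round(4),q.mean(0).round(4), cv2.minAreaRect(np.argwhere(l==i)[:,::-1].astype(np.float32)))
hsv=cv2.cvtColor(im,cv2.COLOR_RGB2HSV)
t=((abs(P[:,:,2]-0.004)<.02)&(hsv[:,:,1]<50)&(g>70)).astype(np.uint8);t[:, :320]=0;t[:,455:]=0;t[:85]=0;t[225:]=0
t=cv2.morphologyEx(t,cv2.MORPH_OPEN,np.ones((5,5)))
k=max(cv2.findContours(t,0,1)[0],key=cv2.contourArea);r=cv2.minAreaRect(k);print('tray',r,ray(c,r[0],.012).round(4),[ray(c,p,.012).round(3)[:2] for p in cv2.boxPoints(r)])
cv2.imwrite('pics/crop0.png',cv2.resize(im[150:250,220:340,::-1],None,fx=5,fy=5,interpolation=cv2.INTER_CUBIC))
s=np.load('scene0.npz')['color'];cv2.imwrite('pics/crop1.png',cv2.resize(s[180:300,220:350,::-1],None,fx=5,fy=5,interpolation=cv2.INTER_CUBIC))
E
```

```text
dark [138.8 200.7  24.4] [138.7 200.5] [46.5 47.8] [0.4843 0.2456 0.088 ] z 0.1549
dark [276.3 201.1  29.5] [276.4 201. ] [57.6 57.8] [ 0.4865 -0.0153  0.088 ] z 0.1234
dark [285.8 140.3  17.9] [285.9 140.2] [34.3 34.9] [ 0.6053 -0.0328  0.088 ] z 0.0389
btn [285 189   7  13  63] [287.95238095 195.19047619] z [0.1077 0.1177 0.1202] [ 0.4941 -0.0358  0.117 ] [ 0.4943 -0.0359  0.1158] ((287.8999938964844, 195.1999969482422), (12.965337753295898, 4.743415832519531), 71.56504821777344)
btn [262 197   7  13  55] [264.69090909 202.67272727] z [0.1153 0.1181 0.1198] [0.4797 0.007  0.117 ] [0.4797 0.007  0.1166] ((264.5500183105469, 202.64999389648438), (12.332883834838867, 4.427188873291016), 71.56504821777344)
tray ((388.0577392578125, 154.2884521484375), (104.5298843383789, 105.90270233154297), 78.69007110595703) [ 0.5975 -0.2526  0.012 ] [array([ 0.684, -0.121]), array([ 0.734, -0.345]), array([ 0.512, -0.382]), array([ 0.466, -0.163])]
```

View pics/crop0.png

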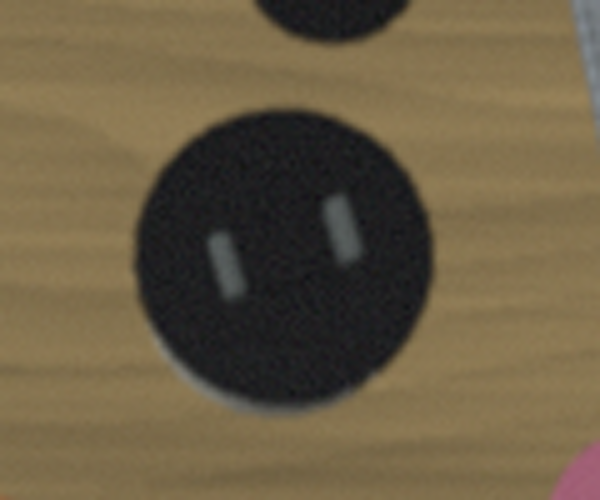

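View pics/crop1.png

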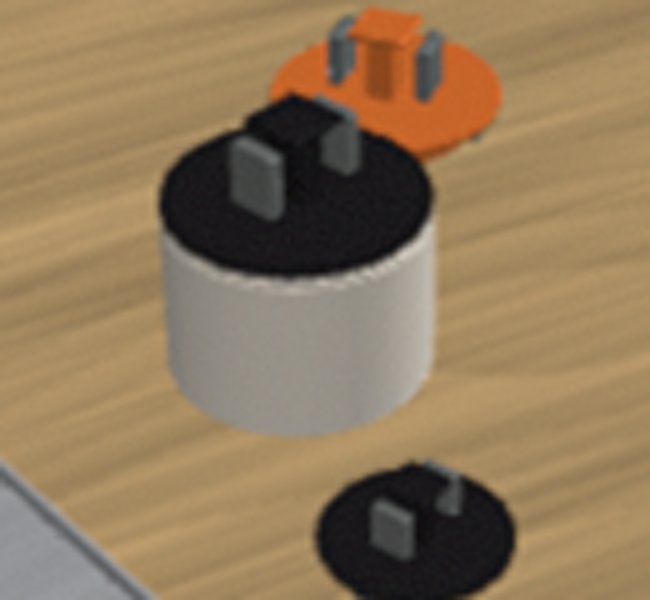

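Candidates in the top image: the squat jar's lid (276,201), the small black lid (286,140), the tall jar's lid (139,200), the orange lid (213,277) and the pink lid (350,256). I chose (276,201), because the crop shows it sitting on the wide white jar. The buttons at (265,203) and (288,195) give its centre as about (0.487,-0.0147). The tray centre is about (0.598,-0.2526).

>>> send_rows(steps=[0.087,-0.039,-0.0425,0,-0.07,0.087,-0.078,-0.085,0,-0.14,0.087,-0.117,-0.1275,0,-0.21,0.087,-0.156,-0.17,0,-0.28,0.087,-0.195,-0.2125,0,-0.35,0.087,-0.234,-0.255,0,-0.42,0.087,-0.273,-0.2975,0,-0.49,0.087,-0.312,-0.34,0,-0.56], force=20)

```text
time: 1.1
position: [0.3738, 0.1953, 0.2222]
tool_rot: [-0.154, 0.988, -0.001, -0.0]
ft_force: [0.4, 0.2, -0.0]
grip_width: 0.0871
```

```bash
cat > to.py <<'E'
import sys,numpy as np
from rig import robot
from scipy.spatial.transform import Rotation as R
def to(x,y,z,ang):
    o=robot.get_obs();r=R.from_quat(o['tool_rot']);M=r.as_matrix();d=M.T@(np.array([x,y,z])-o['position'])
    a=np.arctan2(M[1,1],M[0,1]);t=-(np.radians(ang)-a);t=(t+np.pi/2)%np.pi-np.pi/2
    print('t',o['time'],'pos',o['position'].round(4),'yang',np.degrees(a).round(2),'d',d.round(4),'turn',t.round(3),'w',o['grip_width'],'F',o['ft_force'].round(1),'q',o['q'].round(2),'down',M[:,2].round(4))
if __name__=='__main__': to(*map(float,sys.argv[1:]))
E
python3 to.py 0.4868 -0.0147 0.2 108.6
```

```text
t 1.1 pos [0.3738 0.1953 0.2222] yang 107.68 d [-0.0439 -0.2343  0.0225] turn -0.016 w 0.08713278715355117 F [ 0.4  0.2 -0. ] q [ 0.22  0.26  1.92 -0.    0.97 -1.66] down [-6.0e-04 -1.7e-03 -1.0e+00]
```

>>> send_rows(steps=[0.087,-0.011,-0.059,0,-0.004,0.087,-0.022,-0.117,0,-0.008,0.087,-0.033,-0.176,0.005,-0.012,0.087,-0.044,-0.234,0.015,-0.016,0.087,-0.044,-0.234,0.022,-0.016,0.087,-0.044,-0.234,0.022,-0.016])

```text
time: 1.85
position: [0.4852, -0.0139, 0.1994]
tool_rot: [-0.161, 0.987, 0.0, -0.002]
ft_force: [-0.2, 0.9, -0.3]
grip_width: 0.0869
```

```bash
python3 to.py 0.4868 -0.0147 0.093 108.6
python3 - <<'E'
from rig import cams
import cv2,numpy as np
c=cams.camera('wrist');cv2.imwrite('pics/w1.png',c['color'][:,:,::-1]);np.savez('w1.npz',**c);print(c['intrinsics'],c['extrinsics'].round(3))
E
```

```text
t 1.85 pos [ 0.4852 -0.0139  0.1994] yang 108.55 d [-0.0017 -0.0014  0.1064] turn -0.001 w 0.08693250148496938 F [-0.2  0.9 -0.3] q [-0.26  0.38  1.8  -0.    0.97 -2.15] down [-4.3e-03 -3.0e-04 -1.0e+00]
[[325.1922621    0.         278.74026509]
 [  0.         325.1922621  206.1698755 ]
 [  0.           0.           1.        ]] [[-0.318  0.908  0.272  0.409]
 [ 0.948  0.304  0.093 -0.04 ]
 [ 0.001  0.287 -0.958  0.362]
 [ 0.     0.     0.     1.   ]]
```

View pics/w1.png

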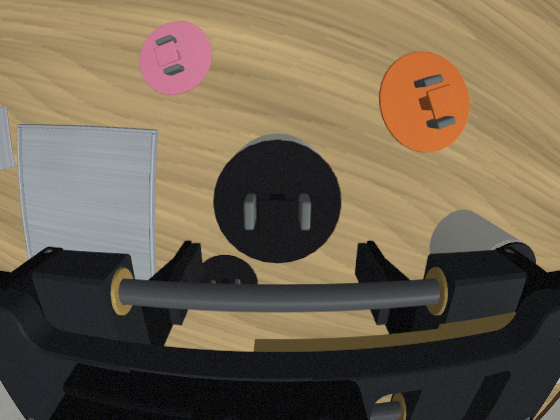

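The wrist view shows the lid's buttons at (250,211) and (305,211), square to the jaws. I'll refine the centre from these.

Run:
```python
from h import *
c=dict(np.load('w1.npz'));K=c['intrinsics'];E=c['extrinsics']
g=c['color'].max(2)
m=np.zeros_like(g);m[185:235,235:322]=1
b=((g>55)&(m>0)).astype(np.uint8)
n,l,s,ce=cv2.connectedComponentsWithStats(b)
def fr(uv,z):
    v=np.array([uv[0]-K[0,2],uv[1]-K[1,2]]);r=np.hypot(*v);th=r/K[0,0];d=np.r_[v/r*np.sin(th),np.cos(th)];d=E[:3,:3]@d;p=E[:3,3];return (p+d*(z-p[2])/d[2]).round(4)
for i in range(1,n):
    if s[i,4]>15:
        ys,xs=np.where(l==i);t=s[i,1]+2
        print(s[i],ce[i],fr(ce[i],.105))
        # outer top corners
# outer faces: min x of left, max x of right near the top
xs=np.where(b.any(0))[0];print('outer',xs.min(),xs.max(), fr((xs.min(),200),.117),fr((xs.max(),200),.117))
# disc
k=max(cv2.findContours(cv2.morphologyEx(((g<60)).astype(np.uint8)[130:268,205:350].copy(),cv2.MORPH_CLOSE,np.ones((15,15))),0,1)[0],key=cv2.contourArea)
h=cv2.convexHull(k).reshape(-1,2)+[205,130]
w=np.array([fr(p,.088) for p in h if p[1]<245 ],np.float32)
A=np.c_[2*w[:,:2],np.ones(len(w))];sol=np.linalg.lstsq(A,(w[:,:2]**2).sum(1),rcond=None)[0];print('disc',sol[:2],np.sqrt(sol[2]+sol[:2]@sol[:2]))
```

```text
[244 194  12  36 396] [249.61363636 211.86868687] [ 0.4947 -0.0361  0.105 ]
[300 194  11  36 343] [305.11953353 211.97667638] [0.4802 0.0077 0.105 ]
outer 244 310 [ 0.4828 -0.0434  0.117 ] [0.4664 0.0058 0.117 ]
disc [ 0.48588932 -0.01532652] 0.056315709686104186
```

>>> send_rows(steps=[0.087,-0.0015,-0.0012,0.035,0,0.087,-0.0015,-0.0012,0.07,0,0.087,-0.0015,-0.0012,0.092,0,0.087,-0.0015,-0.0012,0.101,0,0.087,-0.0015,-0.0012,0.106,0,0.087,-0.0015,-0.0012,0.106,0])

```text
time: 2.65
position: [0.487, -0.0137, 0.0944]
tool_rot: [-0.162, 0.987, -0.0, -0.001]
ft_force: [-0.5, 0.2, 0.5]
grip_width: 0.087
```

```bash
python3 to.py 0.4868 -0.0147 0.093 108.6
python3 - <<'E'
from rig import cams
import cv2,numpy as np
c=cams.camera('wrist')['color'];s=cams.camera('scene')['color'][170:290,210:370]
cv2.imwrite('pics/w2.png',np.hstack([cv2.resize(c,(400,300)),cv2.resize(s,(400,300),interpolation=2)])[:,:,::-1])
E
```

```text
t 2.65 pos [ 0.487  -0.0137  0.0944] yang 108.67 d [ 0.0005 -0.0009  0.0014] turn 0.001 w 0.08702762487827449 F [-0.5  0.2  0.5] q [-0.26  0.56  1.89 -0.    0.7  -2.15] down [-2.6e-03 -7.0e-04 -1.0e+00]
```

View pics/w2.png

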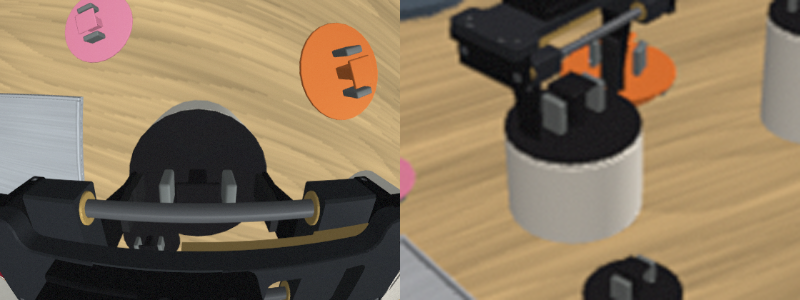

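The fingers straddle both buttons (wrist panel, ~(167,186) and (229,186)). Closing now.

>>> send_rows(steps=[0.045,0,-0.0007,0.001,0,0.03,0,-0.0007,0.001,0,0.03,0,-0.0007,0.001,0,0.03,0,-0.0007,0.001,0,0.03,0,-0.0007,0.001,0,0.03,0,-0.0007,0.001,0], force=25)

```text
time: 3.5
position: [0.4875, -0.0147, 0.0937]
tool_rot: [-0.162, 0.987, -0.0, -0.001]
ft_force: [0.3, -2.0, 4.5]
grip_width: 0.0357
```

```bash
python3 to.py 0.4868 -0.0147 0.093 108.6
python3 - <<'E'
from rig import cams
import cv2,numpy as np
c=cams.camera('wrist')['color'];s=cams.camera('scene')['color'][170:290,210:370]
cv2.imwrite('pics/w3.png',np.hstack([cv2.resize(c,(400,300)),cv2.resize(s,(400,300),interpolation=2)])[:,:,::-1])
E
```

```text
t 3.5 pos [ 0.4875 -0.0147  0.0937] yang 108.65 d [0.0006 0.0002 0.0007] turn 0.001 w 0.03566622906938233 F [ 0.3 -2.   4.5] q [-0.26  0.56  1.89 -0.    0.7  -2.15] down [-0.0018 -0.0011 -1.    ]
```

View pics/w3.png

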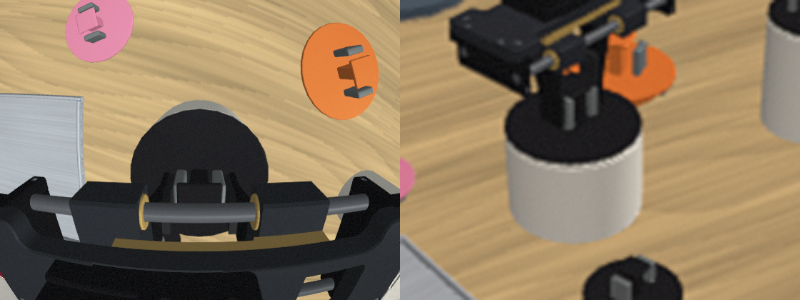

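At 35.7 mm both buttons are at their stops. I'll lift straight up, slowly at first.

>>> send_rows(steps=[0.03,0,0,-0.005,0,0.03,0,0,-0.012,0,0.03,0,0,-0.022,0,0.03,0,0,-0.034,0,0.03,0,0,-0.046,0,0.03,0,0,-0.056,0,0.03,0,0,-0.06,0,0.03,0,0,-0.06,0])

```text
time: 4.6
position: [0.4877, -0.0147, 0.1542]
tool_rot: [-0.162, 0.987, -0.0, -0.001]
ft_force: [0.6, 0.9, -1.1]
grip_width: 0.0349
```

```bash
python3 to.py 0.5980 -0.2526 0.15 108.6
python3 - <<'E'
from rig import cams
import cv2,numpy as np
c=cams.camera('wrist')['color'];s=cams.camera('scene')['color'][130:310,180:420]
cv2.imwrite('pics/w4.png',np.hstack([cv2.resize(c,(400,300)),cv2.resize(s,(400,300),interpolation=2)])[:,:,::-1])
E
```

```text
t 4.6 pos [ 0.4877 -0.0147  0.1542] yang 108.64 d [-0.0285 -0.2607  0.0043] turn 0.001 w 0.03485676441453566 F [ 0.6  0.9 -1.1] q [-0.26  0.45  1.84 -0.    0.85 -2.15] down [-0.0012 -0.0012 -1.    ]
```

View pics/w4.png

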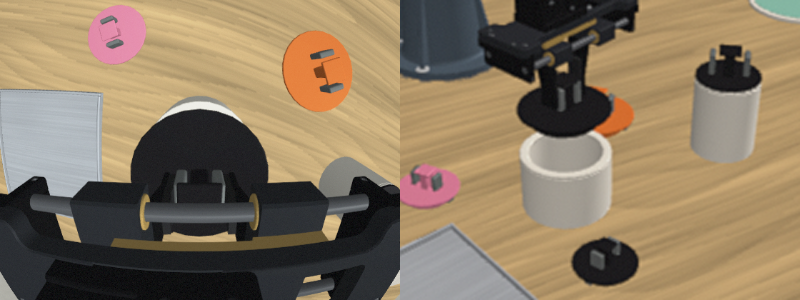

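The lid is clear, and the jar is still standing open at (565,175) in the scene panel. Carrying it to the tray.

>>> send_rows(steps=[0.03,-0.002,-0.02,0,0,0.03,-0.006,-0.055,0,0,0.03,-0.011,-0.1,0,0,0.03,-0.016,-0.145,0,0,0.03,-0.021,-0.19,0,0,0.03,-0.025,-0.23,0,0,0.03,-0.028,-0.252,0,0,0.03,-0.028,-0.26,0,0])

```text
time: 5.7
position: [0.5973, -0.2548, 0.1528]
tool_rot: [-0.161, 0.987, -0.0, -0.001]
ft_force: [0.0, 0.8, -1.1]
grip_width: 0.0349
```

```bash
python3 to.py 0.5980 -0.2526 0.0318 108.6
python3 - <<'E'
from rig import cams
import cv2,numpy as np
c=cams.camera('wrist')['color'];s=cams.camera('scene')['color']
cv2.imwrite('pics/w5.png',np.hstack([cv2.resize(c,(400,300)),cv2.resize(s,(400,300),interpolation=2)])[:,:,::-1])
E
```

```text
t 5.7 pos [ 0.5973 -0.2548  0.1528] yang 108.52 d [-0.0017  0.0019  0.121 ] turn -0.001 w 0.03485295237336799 F [ 0.   0.8 -1.1] q [-0.57  0.64  1.43 -0.    1.07 -2.47] down [-0.0023 -0.0014 -1.    ]
```

View pics/w5.png

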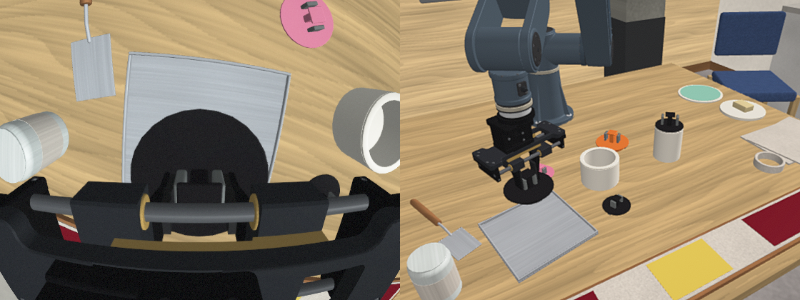

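>>> send_rows(steps=[0.03,-0.001,0.001,0.02,0,0.03,-0.0015,0.0015,0.045,0,0.03,-0.0015,0.0015,0.07,0,0.03,-0.0015,0.0015,0.09,0,0.03,-0.0015,0.0015,0.105,0,0.03,-0.0015,0.0015,0.113,0,0.03,-0.0015,0.0015,0.117,0,0.03,-0.0015,0.0015,0.117,0])

```text
time: 6.8
position: [0.5974, -0.2515, 0.0361]
tool_rot: [-0.161, 0.987, -0.0, -0.001]
ft_force: [-1.0, 0.3, -1.7]
grip_width: 0.0352
```

```bash
python3 to.py 0.5980 -0.2526 0.0318 108.6
```

```text
t 6.8 pos [ 0.5974 -0.2515  0.0361] yang 108.56 d [-0.0002 -0.0012  0.0043] turn -0.001 w 0.03523964697519569 F [-1.   0.3 -1.7] q [-0.57  0.8   1.5  -0.    0.85 -2.46] down [-2.8e-03 -8.0e-04 -1.0e+00]
```

>>> send_rows(steps=[0.03,0,0,0.0015,0,0.03,0,0,0.003,0,0.03,0,0,0.004,0,0.03,0,0,0.004,0])

```text
time: 7.3
position: [0.5973, -0.2515, 0.0321]
tool_rot: [-0.161, 0.987, -0.0, -0.001]
ft_force: [0.4, 0.3, -1.9]
grip_width: 0.0349
```

```bash
python3 to.py 0.5980 -0.2526 0.0318 108.6
python3 - <<'E'
from rig import cams
import cv2,numpy as np
c=cams.camera('wrist')['color'];s=cams.camera('scene')['color'][200:400,80:347]
cv2.imwrite('pics/w6.png',np.hstack([cv2.resize(c,(400,300)),cv2.resize(s,(400,300),interpolation=2)])[:,:,::-1])
E
```

```text
t 7.3 pos [ 0.5973 -0.2515  0.0321] yang 108.56 d [-0.0003 -0.0013  0.0003] turn -0.001 w 0.03494156044658218 F [ 0.4  0.3 -1.9] q [-0.57  0.8   1.5  -0.    0.85 -2.46] down [-2.8e-03 -8.0e-04 -1.0e+00]
```

View pics/w6.png

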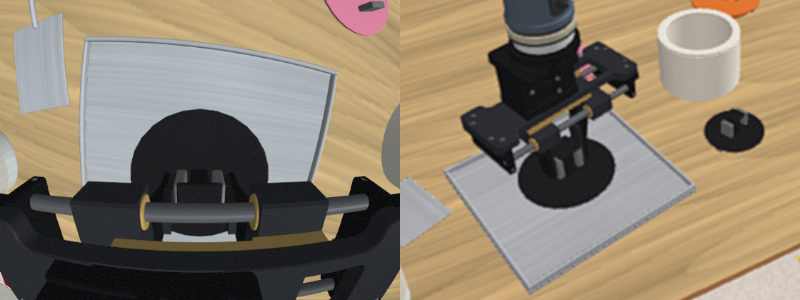

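>>> send_rows(steps=[0.03,0,0,0.0007,0,0.03,0,0,0.0015,0,0.03,0,0,0.0015,0])

```text
time: 7.78
position: [0.5975, -0.2515, 0.0319]
tool_rot: [-0.161, 0.987, -0.0, -0.001]
ft_force: [-2.3, 0.8, 6.4]
grip_width: 0.0353
```

The lid is down (force rose by about 8 N and z stopped at 0.0319). Releasing.

>>> send_rows(steps=[0.04,0,0,0,0,0.047,0,0,0,0,0.056,0,0,0,0,0.07,0,0,0,0,0.085,0,0,0,0,0.087,0,0,0,0,0.087,0,0,0,0])

```text
time: 8.65
position: [0.5975, -0.2516, 0.0319]
tool_rot: [-0.161, 0.987, -0.0, -0.001]
ft_force: [0.5, 0.3, -0.3]
grip_width: 0.0846
```

```bash
python3 to.py 0.5980 -0.2526 0.0318 108.6
python3 - <<'E'
from rig import cams
import cv2,numpy as np
c=cams.camera('wrist')['color'];s=cams.camera('scene')['color'][200:400,80:347]
cv2.imwrite('pics/w7.png',np.hstack([cv2.resize(c,(400,300)),cv2.resize(s,(400,300),interpolation=2)])[:,:,::-1])
E
```

```text
t 8.65 pos [ 0.5975 -0.2516  0.0319] yang 108.57 d [-0.0001 -0.0011  0.0001] turn -0.001 w 0.08457784011584663 F [ 0.5  0.3 -0.3] q [-0.57  0.8   1.5  -0.    0.84 -2.46] down [-0.0023 -0.0012 -1.    ]
```

View pics/w7.png

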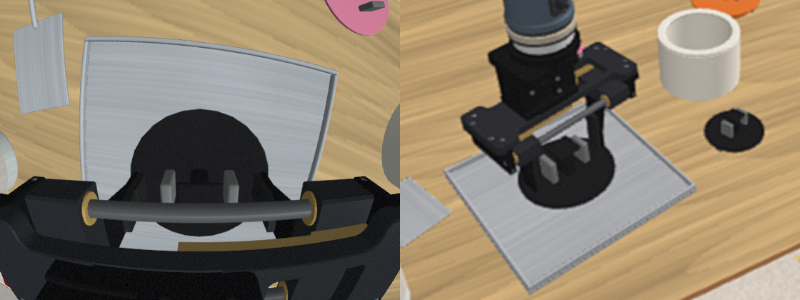

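The fingers are clear of both buttons. Raising straight up.

>>> send_rows(steps=[0.087,0,0,-0.01,0,0.087,0,0,-0.035,0,0.087,0,0,-0.075,0,0.087,0,0,-0.12,0,0.087,0,0,-0.16,0,0.087,0,0,-0.2,0,0.087,0,0,-0.2,0])

```text
time: 9.62
position: [0.6002, -0.2526, 0.2371]
tool_rot: [-0.161, 0.987, -0.004, 0.002]
ft_force: [-0.0, -0.2, 0.4]
grip_width: 0.0866
```

>>> send_rows(steps=[0.087,-0.05,0,0,0,0.087,-0.05,0,0,0])

```text
time: 9.88
position: [0.6497, -0.2354, 0.2369]
tool_rot: [-0.163, 0.987, -0.004, 0.003]
ft_force: [-0.6, 0.1, -0.2]
grip_width: 0.0869
```

Run:
```python
from h import *
from rig import robot,cams
o=robot.get_obs();print(o['time'],o['position'],o['ft_force'])
c=cams.camera('scene');P=pts(c);g=c['color'].max(2)
cv2.imwrite('pics/s8.png',c['color'][:,:,::-1])
t=cams.camera('top');cv2.imwrite('pics/t8.png',t['color'][:,:,::-1])
m=(g<60)&(abs(P[:,:,0]-.598)<.07)&(abs(P[:,:,1]+.2526)<.07)&(P[:,:,2]<.034)&(P[:,:,2]>.01)
q=P[m];A=np.c_[q[:,:2]-q[:,:2].mean(0),np.ones(len(q))];print('disc top plane',len(q),np.linalg.lstsq(A,q[:,2],rcond=None)[0].round(4),'ctr',(q.min(0)+q.max(0)).round(4)/2)
r=(g>110)&(P[:,:,2]>.07)&(P[:,:,2]<.09)&(abs(P[:,:,0]-.487)<.08)&(abs(P[:,:,1]+.0147)<.08)
q=P[r];print('jar rim',len(q),(np.percentile(q,1,0)+np.percentile(q,99,0))/2)
```

```text
9.875 [ 0.64967635 -0.23544392  0.23689615] [-0.64181443  0.07937603 -0.16397645]
disc top plane 1724 [-0.0028  0.0003  0.0222] ctr [ 0.59855 -0.2538   0.0259 ]
jar rim 712 [ 0.48875685 -0.01846813  0.07540157]
```

View pics/s8.png

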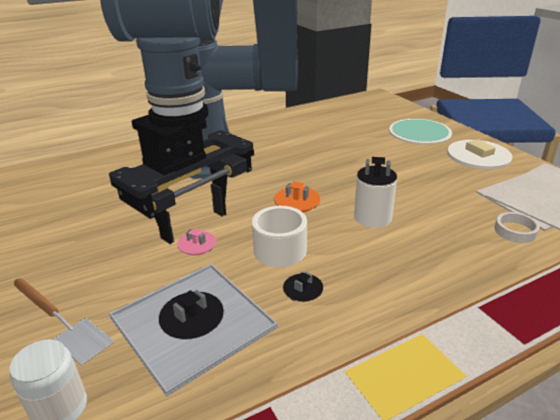

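View pics/t8.png

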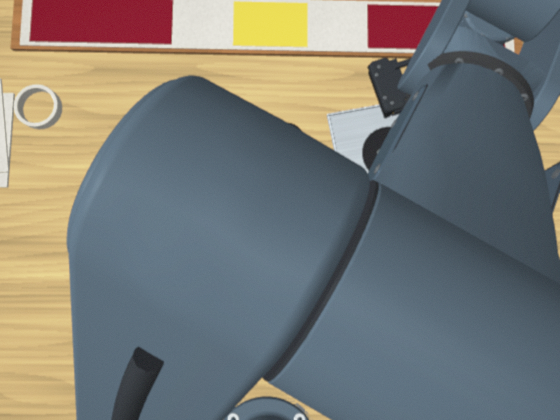

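The scene view shows the lid flat in the tray at (191,315). The squat jar is unmoved at (279,236), and so is the tall jar at (375,195). Handing in.

```bash
python3 -c "
from rig import hand_in
print(hand_in())"
```

```text
the job is handed in; nothing more can be done
None
```

I pinched both buttons to their stops (35.7 mm over both), lifted the squat jar's lid straight up about 60 mm and set it in the tray. I let go only once contact showed as a rise of about 8 N, then raised the gripper clear and handed in at about 10 s.

**Lid:** the last scene-camera check put its centre near (0.5986, -0.2538), about 1–2 mm from the tray centre I measured. It lies flat, with a tilt under 0.3° and its top face at 0.022 m.

**Jars:** the squat jar stands open and upright, with its rim centre within about 5 mm of the start, which is near what this rough measurement can resolve. The tall jar looked unmoved; I judged that by eye from the picture.

**Failed check:** the arm hid most of the scene in the final top-camera picture, so it could not confirm any of this. I relied on the scene camera alone.

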